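# Every baking thing back on its own spot

## Robot

A 6-joint arm with a two-finger parallel gripper is mounted at the origin on the work surface. World frame = base frame: x ahead of the robot, y to its left, z up, the work surface at z = 0. Lengths are in m, angles in degrees, forces in N, time in s.
With the tool pointing down it reaches from about 0.25 to 0.725 m from the base axis. Payload 9.7 kg.
Tool frame: the origin (TCP) lies midway between the tips of the shut fingers; the grasp point (between the pads) lies 19 mm behind it; z points along the fingers, y is the direction in which the jaws open and shut (so a half turn about z gives the same grasp; the last joint's range is limited). The gripper opens to 85 mm and grips with 20 to 120 N. Pads are 22 mm wide; open, the fingers measure 114 mm over their backs; the gripper's body (76 mm by 85 mm) begins 54 mm behind the grasp point. The pads swing forward as they close: fully open they stand 13 mm farther back than shut.
Start: joints at [-73.052, 4.979, 10.078, 95.1, 0, 90], TCP at [0.16, -0.526, 0.231] pointing down, gripper open.
Joint ranges: [-179.16, 179.16], [-48.56, 103.87], [-65.8, 70.77], [-126.05, 130.52], [-82.76, 87.17], [-180, 180]. Speed limits (degrees/s): [127.2, 127.2, 147.25, 180, 180, 180].

## Interface

Orientations are given as [roll, pitch, yaw] about the fixed x, y, z axes, in that order (R = Rz(yaw) Ry(pitch) Rx(roll)).
In Python, from workcell import bot, camera, recognise gives the robot as it stands. The module is installed in compiled form; this text tells all that it offers.
- The arm moves only by the tool apply_moves, never from a script. Its argument "targets" is one flat list of numbers, 7 for each row, row after row: the shift along the world's x, y, z in units of 30 mm (1.0 is 30 mm), then the turn, a rotation vector about the world's x, y, z in units of 6 degrees (1.0 is 6 degrees), then the opening, from 0 (shut) to 1 (fully open). A call has 1 to 5 rows; each row is the pose to reach, as a shift and turn from the pose commanded when the call began; what a row does not reach only later rows make up. A row lasts 1/10 s, in which the tool goes at most 50 mm and 8.59 degrees, less where a joint would pass 70% of its speed; a pose out of reach is approached as far as the arm can. A call with a gripper value outside its range is refused whole. The fingers move at their own pace and stop on an object; "newtons" is the grip in N (left out, the last holds). Time passes only in rows, so rows that repeat a pose let the fingers close. It gives the time, the measured TCP pose, the force and the opening at its end, in the units of the state.
- bot.get_obs(): the state, without advancing time (a new reading comes with each control period).
- camera(name): name is "scene" or "top" or "wrist"; returns a dict with "img" (420x560x3 uint8, red, green, blue), "intrinsics" (3x3 intrinsics, pixels), "k1" (the pictures are not rectified: a ray, as slopes to the right and down, at radius r is drawn at 1 + k1 r^2 times it, then the intrinsics apply), "origin" and "rotation" of the camera in the world. Camera axes: x right, y up, looking along -z (the intrinsics and any distortion apply to the point x, -y, -z); pixel columns grow to the right and rows downward; lengths in m; the calibration is good to about 2 mm. A picture is of the moment at which its call begins. There is no depth.
- bot.job_done(): hands the job in, once; it reports no verdict.
Trained networks look in the newest picture that a camera, given by its name, has taken for a name from the list of things; names that differ only in an ending like _2 or _b are one class to them, and where a whole thing is asked for, a point or a joint stands for the part that bears it (a point fixed in the world has none). Each returns a list of dicts, best first, with "conf" (0 to 1); they miss things now and then, are a little off and sometimes report something else, mostly with a low value. They report only what shows in the picture. A call takes as long as a camera call. They do not tell look-alikes from the thing itself.
- recognise(query, camera): "box" ([left, top, right, bottom] in pixels, round what is visible of it).
The state is a dict: "time": time; "q": joint angles; "qd": joint speeds; "joint_efforts": joint torques, N m; "ee_pos": TCP position; "tcp_rot": TCP orientation; "wrist_force": force on the tool from outside, world axes, zero at the start; "torque": the same for the moment, N m; "opening": finger opening in m.
Only numpy, scipy, OpenCV 4.12 (cv2) and the standard library are available. Lean on these libraries where they do the work, as an engineer would, in place of code of your own. Each camera call takes 0.05 s, during which the arm holds its last target.

## Task

Put the egg cup, the measuring jug, the dough scraper and the little rolling pin back, each on its own spot: the egg cup centred in the blue ring on the white tile, the jug centred in the red ring on the cork mat, the scraper lying flat and lined up inside the green outline on the black mat, and the rolling pin lying in the wooden cradle, centred end to end. Keep the egg cup and the jug upright and set them down gently, and leave the timer and the salt pot standing where they are.

Things in the scene. Friction and masses are not known exactly. Their poses are not given: they have to be found in the camera images.
- eggcup_mid (a point): Small white ceramic egg cup with a thin blue line round its rim: 60 mm high, foot 42 mm across, upright bowl wall 47 mm across over its top 24 mm, narrow 20 mm stem at 14 to 24 mm height, about 90 g. The point is on its axis half-way up, 30 mm above the underside; z is up. Belongs on the round white tile.
- jug_mid (a point): Small clear-glass measuring jug with a red rim, red scale marks (no lettering) and a red handle: round straight body 60 mm across, 72 mm high, walls 3 mm, about 180 g. The point is on the body's axis half-way up, 36 mm above the underside; z is up; the handle sticks out to 56 mm from the axis along +y, a small spout along -y; the plain sides to grip are along x. Belongs on the cork mat.
- scraper_mid (a point): Green plastic dough scraper lying flat: blade 70 mm (x) by 100 mm (y), 3 mm thick, with an upright grip bar on top of it, 16 mm wide (x), 96 mm long (y), its top 24 mm above the underside, running along y with its middle 22 mm from the blade's centre towards -x; about 70 g. The point is over the centre of the blade, 12 mm above the underside. Belongs on the black mat.
- pin_mid (a point): Little birch rolling pin lying down, long axis y: barrel 36 mm across and 100 mm long with a handle 18 mm across and 30 mm long at each end (160 mm in all), about 110 g; a 14 mm wide flat along its underside keeps it from rolling. The point is the middle of the barrel on its axis, 18 mm above the surface it lies on. Belongs in the wooden cradle.
- cup_tile_top (a point): The egg cup's place: fixed round white ceramic tile 84 mm across, 5 mm thick, with a blue ring (44 mm inside, 54 mm outside) drawn round where the foot stands. The point is the centre of its top face; z is up.
- jug_mat_top (a point): The measuring jug's place: fixed square cork mat 100 mm by 100 mm, 5 mm thick, with a red ring (62 mm inside, 74 mm outside) drawn round where the jug stands; the handle may point any way. The point is the centre of its top face; z is up.
- scraper_mat_top (a point): The scraper's place: fixed black mat 92 mm (x) by 122 mm (y), 5 mm thick, with a green rectangular outline, 70 by 100 mm inside and 80 by 110 mm outside, long side along y. The scraper lies flat inside the outline with its long side along the outline's long side; either way round will do. The point is the centre of the mat's top face; z is up.
- cradle_axis (a point): The rolling pin's place: fixed wooden cradle, base 62 mm (x) by 104 mm (y) and 8 mm thick, with two open 90-degree V supports 12 mm wide, 38 mm either side of the middle along y, about 27 mm high overall. The seated pin lies along y; either way round will do. The point is where the middle of the pin's axis comes to lie when it is seated: 32 mm above the underside of the cradle.
- timer: Bystander to leave alone: small loose orange and yellow kitchen timer, 38 mm across, 39 mm high. Origin at the centre of its underside.
- salt: Bystander to leave alone: small loose dark wooden salt pot with a steel lid, 37 mm across, 46 mm high. Origin at the centre of its underside.
Things that resemble listed ones, but are neither listed nor needed, are in the scene too. Leave any purple or yellow look-alike of the part that bears jug_mid alone.

How it is judged (in metres and radians):
At the end, for the whole second after the job is handed in: Each thing within 12 mm of the centre of its own place and resting on it (height within 5 mm), upright or flat within 0.1 rad; scraper and pin within 0.2 rad of their place's direction, either way round. All released and at rest; timer and salt pot standing within 20 mm of their start (horizontal distance between eggcup_mid and cup_tile_top below 0.012 m and z of eggcup_mid in the frame of cup_tile_top between 0.025 and 0.035 m and linear speed of each of eggcup, jug, scraper, pin below 0.02 m/s and angular speed of each of eggcup, jug, scraper, pin below 0.2 rad/s and angle between each of eggcup_mid, jug_mid, scraper_mid's own z axis and vertical below 0.1 rad and horizontal distance between jug_mid and jug_mat_top below 0.012 m and z of jug_mid in the frame of jug_mat_top between 0.031 and 0.041 m and horizontal distance between scraper_mid and scraper_mat_top below 0.012 m and z of scraper_mid in the frame of scraper_mat_top between 0.007 and 0.017 m and angle between the y axis of scraper_mid and the y axis of scraper_mat_top, either way round below 0.2 rad and horizontal distance between pin_mid and cradle_axis below 0.012 m and z of pin_mid in the frame of cradle_axis between -0.005 and 0.005 m and angle between the y axis of pin_mid and the y axis of cradle_axis, either way round below 0.2 rad and distance of each of timer, salt from where it was at the start of the episode below 0.02 m and angle between each of timer, salt's own z axis and vertical below 0.15 rad); the robot touches nothing.
It fails at once if the egg cup or the jug is tipped by more than about 35 degrees (angle between any of eggcup_mid, jug_mid's own z axis and vertical above 0.6 rad).
It fails at once if the egg cup or the jug is dropped or banged onto its place (more than 40 N) (contact force between eggcup and cup_tile above 40 N or contact force between jug and jug_mat above 40 N).
It fails at once if the timer or the salt pot is pushed more than 30 mm away or knocked over (distance of any of timer, salt from where it was at the start of the episode above 0.03 m or angle between any of timer, salt's own z axis and vertical above 0.5 rad).
It also fails if it takes over 120 s, if anything falls off the work surface, if the arm or the gripper's body presses on something with over 40 N, if the wrist force passes 120 N, or if a joint passes its speed limit or range.

## Working session

There is one attempt and no reset: what is moved stays moved. The work goes in short steps, Python scripts to look and compute and a tool call to move; the robot and the scene stay as the last step left them, time stands still between calls to the robot, and variables do not carry over. Pictures are saved under pics/ and viewed, and the job is handed in when it is done.

Besides the shell and the picture viewer there is one more tool, called after ">>>" as a command line: name --argument value ..., lists and objects as JSON in quotes. apply_moves: Moves the arm, as the interface text tells. Its arguments: {"type":"object","properties":{"targets":{"type":"array"},"newtons":{"type":"number"}},"required":["targets"]}

```bash
mkdir -p pics; cat > h.py <<'E'
import numpy as np, cv2
from workcell import bot, camera, recognise
def snap(n,fn=None):
    c=camera(n)
    if fn: cv2.imwrite('pics/'+fn,c['img'][:,:,::-1])
    return c
def px2w(c,u,v,z):
    K=np.array(c['intrinsics']);k=float(c['k1'])
    p=cv2.undistortPoints(np.array([[[u,v]]],float),K,np.array([k,0,0,0.])).ravel()
    d=np.array(c['rotation'])@np.array([p[0],-p[1],-1.]);o=np.array(c['origin'])
    return o+d*(z-o[2])/d[2]
def w2px(c,P):
    R=np.array(c['rotation']);q=(np.atleast_2d(P)-np.array(c['origin']))@R
    K=np.array(c['intrinsics']);x=q[:,0]/-q[:,2];y=-q[:,1]/-q[:,2]
    s=1+float(c['k1'])*(x*x+y*y)
    return np.c_[K[0,0]*x*s+K[0,2],K[1,1]*y*s+K[1,2]]
E
python3 - <<'E'
from h import *
o=bot.get_obs();print({k:np.round(v,3) for k,v in o.items()})
for n in ['scene','top','wrist']:
    c=snap(n,n+'0.png');print(n,np.round(c['origin'],3),np.round(c['rotation'],3).tolist(),np.round(c['intrinsics'],1).tolist(),c['k1'])
    if n!='wrist':
      for q in ['eggcup_mid','jug_mid','scraper_mid','pin_mid','cup_tile_top','jug_mat_top','scraper_mat_top','cradle_axis','timer','salt']:
        print(q,[(np.round(r['box']).tolist(),round(r['conf'],2)) for r in recognise(q,n)])
E
```

```text
{'time': np.float64(0.0), 'q': array([-7.3052e+01,  5.0110e+00,  1.0034e+01,  9.5100e+01, -1.0000e-03,
        8.9998e+01]), 'qd': array([ 0.048, -0.015,  0.036, -0.085,  0.05 ,  0.031]), 'joint_efforts': array([ 2.0000e-03, -5.2039e+01,  4.6480e+01,  1.6000e-02,  0.0000e+00,
        0.0000e+00]), 'ee_pos': array([ 0.16 , -0.526,  0.231]), 'tcp_rot': array([-1.79922e+02,  1.00000e-03,  1.69500e+01]), 'wrist_force': array([-0.145,  0.141,  1.29 ]), 'torque': array([ 0.004, -0.042, -0.015]), 'opening': np.float64(0.085)}
scene [ 1.053 -0.494  0.756] [43.131, -0.042, 51.091] [[409.0, 0.0, 287.2], [0.0, 409.0, 210.7], [0.0, 0.0, 1.0]] -0.03917982529609027
eggcup_mid [([405.0, 155.0, 428.0, 183.0], 0.75)]
jug_mid [([148.0, 288.0, 189.0, 337.0], 0.88), ([219.0, 267.0, 260.0, 309.0], 0.83), ([75.0, 223.0, 122.0, 267.0], 0.83), ([205.0, 327.0, 251.0, 372.0], 0.81), ([405.0, 157.0, 428.0, 181.0], 0.71)]
scraper_mid [([238.0, 186.0, 282.0, 222.0], 0.63)]
pin_mid [([272.0, 236.0, 342.0, 257.0], 0.85)]
cup_tile_top [([350.0, 134.0, 378.0, 149.0], 0.8), ([404.0, 155.0, 430.0, 182.0], 0.16)]
jug_m
[... 528 characters left out ...]
.0, 282.0], 0.85), ([333.0, 159.0, 355.0, 189.0], 0.7), ([378.0, 174.0, 405.0, 206.0], 0.61), ([140.0, 174.0, 154.0, 190.0], 0.17)]
scraper_mid [([264.0, 226.0, 297.0, 252.0], 0.88), ([333.0, 160.0, 354.0, 188.0], 0.51)]
pin_mid [([262.0, 159.0, 304.0, 199.0], 0.7)]
cup_tile_top [([134.0, 231.0, 163.0, 260.0], 0.77)]
jug_mat_top [([325.0, 217.0, 366.0, 261.0], 0.73)]
scraper_mat_top [([196.0, 229.0, 242.0, 261.0], 0.91)]
cradle_axis [([200.0, 171.0, 233.0, 192.0], 0.67)]
timer [([174.0, 202.0, 191.0, 219.0], 0.69)]
salt [([310.0, 205.0, 322.0, 219.0], 0.51)]
wrist [ 0.236 -0.502  0.373] [-17.865, 0.008, -73.058] [[314.8, 0.0, 281.6], [0.0, 314.8, 209.6], [0.0, 0.0, 1.0]] -0.04563397189312952
```

```bash
python3 - <<'E'
s=open('h.py').read()
s=s.replace("import numpy as np, cv2","import numpy as np, cv2\nfrom scipy.spatial.transform import Rotation as Ro")
s=s.replace("np.array(c['rotation'])","Ro.from_euler('xyz',c['rotation'],degrees=True).as_matrix()")
open('h.py','w').write(s)
import cv2
a=cv2.imread('pics/top0.png')[110:300,110:440]
cv2.imwrite('pics/top0z.png',cv2.resize(a,None,fx=2.4,fy=2.4,interpolation=cv2.INTER_CUBIC))
a=cv2.imread('pics/scene0.png')[120:390,60:460]
cv2.imwrite('pics/scene0z.png',cv2.resize(a,None,fx=2,fy=2,interpolation=cv2.INTER_CUBIC))
E
```

```text
(no output)
```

View pics/top0z.png

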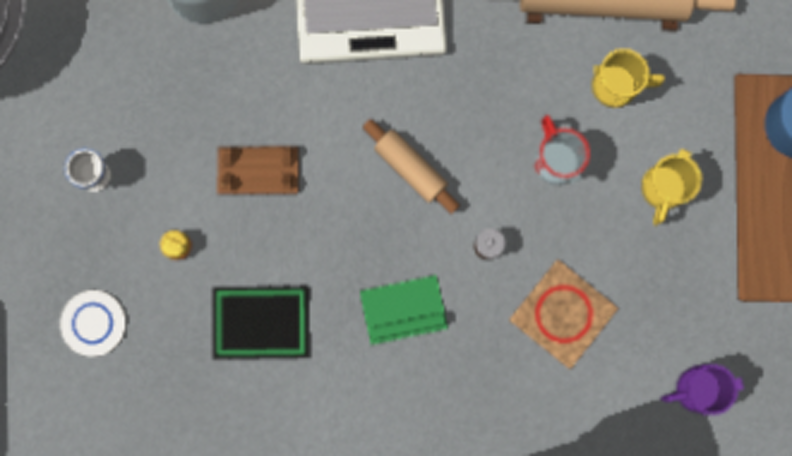

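View pics/scene0z.png

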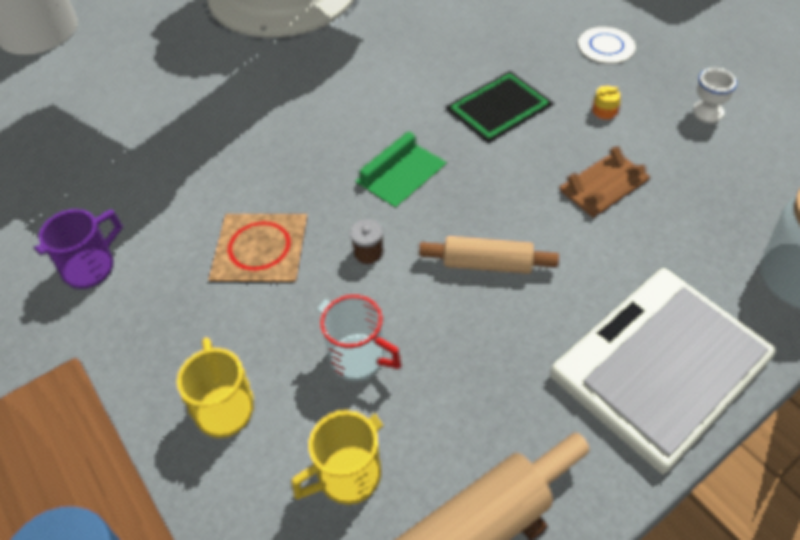

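View pics/wrist0.png

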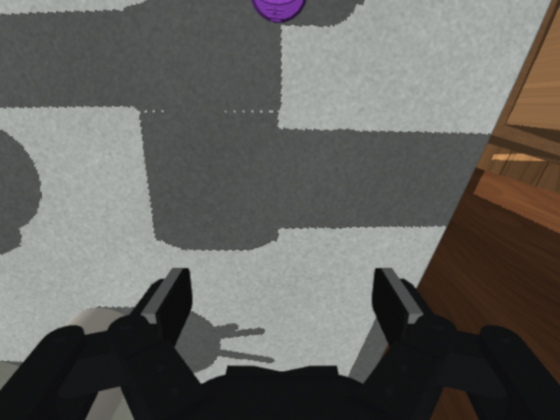

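```bash
python3 - <<'E'
from h import *
c=snap('top'); s=snap('scene')
f=lambda u,v:(110+u/2.4,110+v/2.4)
g=lambda u,v:(60+u/2,120+v/2)
T={'cup rim':(85,168,.06),'tile':(93,323,.005),'timer':(175,244,.039),'salt':(490,243,.046),'jug rim':(564,154,.072),'jugmat':(564,314,.005),
'mat':(261,322,.005),'mat_l':(216,322,.005),'mat_r':(306,322,.005),'mat_t':(261,289,.005),'mat_b':(261,355,.005),
'cradle':(259,170,.008),'cr_tl':(219,147,.008),'cr_tr':(299,147,.008),'cr_bl':(219,193,.008),'cr_br':(299,193,.008),
'pin':(413,167,.018),'pin_a':(367,124,.018),'pin_b':(456,208,.018),
'scr_tl':(361,290,.003),'scr_tr':(435,276,.003),'scr_br':(446,327,.003),'scr_bl':(371,343,.003),'jugmat_l':(511,319,.005),'jugmat_t':(561,262,.005),'purple':(707,388,.072),'yel1':(622,80,.072),'yel2':(672,182,.072),'jughandle':(547,122,.06)}
for k,(u,v,z) in T.items(): print(k,np.round(px2w(c,*f(u,v),z),3))
print('scene')
S={'cup rim':(717,84,.06),'tile':(607,45,.005),'timer':(607,88,.039),'salt':(367,232,.046),'jug rim':(351,321,.072),'jugmat':(260,246,.005),'mat':(500,106,.005),'cradle':(605,184,.008),'pin':(489,254,.018)}
for k,(u,v,z) in S.items(): print(k,np.round(px2w(s,*g(u,v),z),3))
E
```

```text
cup rim [0.619 0.304 0.06 ]
tile [0.429 0.302 0.005]
timer [0.527 0.193 0.039]
salt [ 0.528 -0.199  0.046]
jug rim [ 0.635 -0.289  0.072]
jugmat [ 0.442 -0.296  0.005]
mat [0.432 0.087 0.005]
mat_l [0.431 0.145 0.005]
mat_r [0.432 0.031 0.005]
mat_t [0.473 0.088 0.005]
mat_b [0.39  0.087 0.005]
cradle [0.626 0.092 0.008]
cr_tl [0.656 0.144 0.008]
cr_tr [0.656 0.041 0.008]
cr_bl [0.596 0.143 0.008]
cr_br [0.596 0.041 0.008]
pin [ 0.628 -0.104  0.018]
pin_a [ 0.684 -0.046  0.018]
pin_b [ 0.575 -0.159  0.018]
scr_tl [ 0.473 -0.039  0.003]
scr_tr [ 0.49  -0.132  0.003]
scr_br [ 0.426 -0.146  0.003]
scr_bl [ 0.406 -0.051  0.003]
jugmat_l [ 0.436 -0.228  0.005]
jugmat_t [ 0.508 -0.293  0.005]
purple [ 0.348 -0.46   0.072]
yel1 [ 0.73  -0.364  0.072]
yel2 [ 0.601 -0.423  0.072]
jughandle [ 0.678 -0.27   0.06 ]
scene
cup rim [0.627 0.296 0.06 ]
tile [0.432 0.301 0.005]
timer [0.526 0.196 0.039]
salt [ 0.535 -0.202  0.046]
jug rim [ 0.638 -0.29   0.072]
jugmat [ 0.444 -0.295  0.005]
mat [0.435 0.086 0.005]
cradle [0.63  0.09  0.008]
pin [ 0.629 -0.1    0.018]
```

>>> apply_moves --targets '[15.87,7.87,-1.7,0,0,1.8,1,15.87,7.87,-1.7,0,0,1.8,1,15.87,7.87,-1.7,0,0,1.8,1,15.87,7.87,-1.7,0,0,1.8,1,15.87,7.87,-1.7,0,0,1.8,1]' --newtons 30

```text
time: 1.75
ee_pos: [0.3849, -0.4144, 0.2074]
tcp_rot: [180.0, -0.0, 27.7]
wrist_force: [-0.1, -0.9, -0.5]
opening: 0.0854
```

>>> apply_moves --targets '[8.37,4.15,-0.9,0,0,0,1,8.37,4.15,-0.9,0,0,0,1,8.37,4.15,-0.9,0,0,0,1,8.37,4.15,-0.9,0,0,0,1,8.37,4.15,-0.9,0,0,0,1]'

```text
time: 2.25
ee_pos: [0.6079, -0.3037, 0.1833]
tcp_rot: [180.0, -0.0, 27.8]
wrist_force: [0.2, -1.0, 1.6]
opening: 0.0856
```

>>> apply_moves --targets '[0.8,0.4,0,0,0,0,1,0.8,0.4,0,0,0,0,1]'

```text
time: 2.45
ee_pos: [0.6329, -0.2905, 0.1815]
tcp_rot: [-179.9, 0.0, 28.0]
wrist_force: [0.6, -0.2, 0.2]
opening: 0.0853
```

```bash
python3 - <<'E'
from h import *
c=snap('wrist','w1.png');o=bot.get_obs();print(o['ee_pos'],o['tcp_rot'],c['origin'],c['rotation'])
print([(np.round(r['box']).tolist(),round(r['conf'],2)) for r in recognise('jug_mid','wrist')])
E
```

```text
[ 0.63139208 -0.29169075  0.18221326] [-1.79934759e+02  5.21392298e-02  2.78920697e+01] [ 0.70291389 -0.25263504  0.32360181] [-17.89634311   0.09741873 -62.04230416]
[([246.0, 132.0, 317.0, 241.0], 0.92), ([345.0, 238.0, 435.0, 316.0], 0.77), ([372.0, 97.0, 474.0, 174.0], 0.77)]
```

View pics/w1.png

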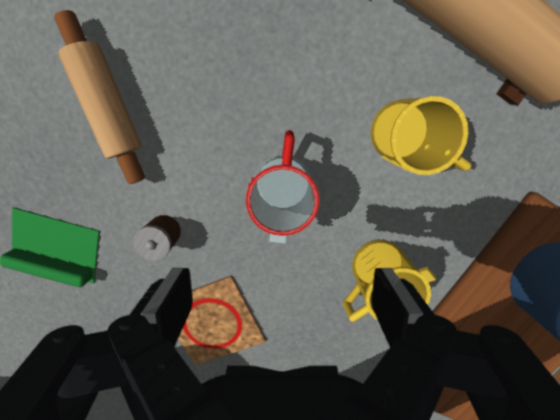

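```bash
cat >> h.py <<'E'
def rows(): 
    o=bot.get_obs();return o
E
python3 - <<'E'
from h import *
c=snap('wrist');im=c['img']
cv2.imwrite('pics/jugz.png',cv2.resize(im[110:260,220:340][:,:,::-1],None,fx=4,fy=4,interpolation=cv2.INTER_CUBIC))
for u,v,z in [(247,200,.072),(319,200,.072),(283,165,.072),(283,236,.072),(283,200,.072),(289,134,.06),(285,170,.06)]:
    print(u,v,np.round(px2w(c,u,v,z),4))
hsv=cv2.cvtColor(im,cv2.COLOR_RGB2HSV)
m=(((hsv[...,0]<8)|(hsv[...,0]>172))&(hsv[...,1]>120)&(hsv[...,2]>80)).astype(np.uint8)
m[:162]=0;m[:,:240]=0;m[:,325:]=0;m[245:]=0
ys,xs=np.nonzero(m)
W=np.array([px2w(c,u,v,.072)[:2] for u,v in zip(xs,ys)])
from scipy.optimize import least_squares
r=least_squares(lambda p:np.hypot(*(W-p[:2]).T)-p[2],[.636,-.29,.03],loss='soft_l1',f_scale=.002);print(len(W),r.x)
E
```

```text
247 200 [ 0.6221 -0.2633  0.072 ]
319 200 [ 0.6502 -0.3165  0.072 ]
283 165 [ 0.6621 -0.2761  0.072 ]
283 236 [ 0.6074 -0.3051  0.072 ]
283 200 [ 0.6361 -0.2899  0.072 ]
289 134 [ 0.6853 -0.2695  0.06  ]
285 170 [ 0.6573 -0.2806  0.06  ]
912 [ 0.63784534 -0.28709891  0.02878322]
```

View pics/jugz.png

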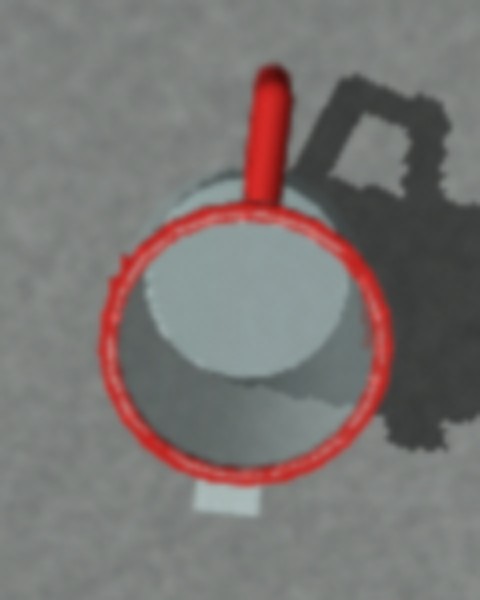

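```bash
python3 - <<'E'
from h import *
P=[]
for i in range(3):
    snap('wrist');P.append(bot.get_obs()['ee_pos'])
print(np.round(P,4))
E
```

```text
[[ 0.6295 -0.2936  0.1837]
 [ 0.6294 -0.2938  0.1839]
 [ 0.6294 -0.2939  0.184 ]]
```

>>> apply_moves --targets '[0.24,0.15,0,0,0,0,1,0.24,0.15,-1.4,0,0,0,1,0.24,0.15,-2.6,0,0,0,1,0.24,0.15,-3.3,0,0,0,1,0.24,0.15,-3.3,0,0,0,1]'

```text
time: 3.25
ee_pos: [0.6357, -0.2878, 0.0808]
tcp_rot: [-179.7, 0.2, 27.7]
wrist_force: [-0.2, -0.7, -1.1]
opening: 0.0852
```

```bash
python3 - <<'E'
from h import *
for i in range(2):
    c=snap('wrist','w2.png');print(np.round(bot.get_obs()['ee_pos'],4))
E
```

```text
[ 0.6367 -0.2883  0.0834]
[ 0.6375 -0.2886  0.0854]
```

View pics/w2.png

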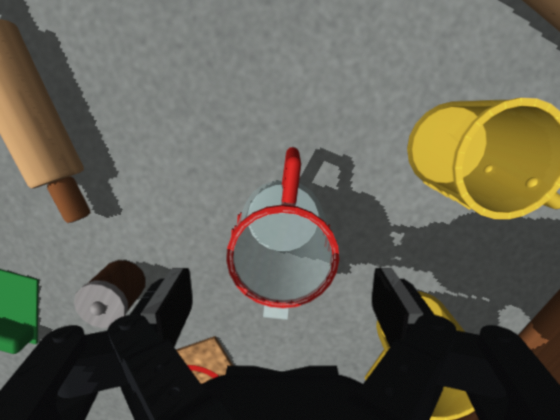

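>>> apply_moves --targets '[0,0,-1.0,0,0,0,1,0,0,-1.8,0,0,0,1,0,0,-2.1,0,0,0,1,0,0,-2.1,0,0,0,1,0,0,-2.1,0,0,0,1]'

```text
time: 3.85
ee_pos: [0.6383, -0.2889, 0.0236]
tcp_rot: [179.9, -0.1, 27.7]
wrist_force: [-0.1, 0.5, 1.0]
opening: 0.0852
```

>>> apply_moves --targets '[0,0,0,0,0,0,0.6,0,0,0,0,0,0,0.6,0,0,0,0,0,0,0.4,0,0,0,0,0,0,0.4,0,0,0,0,0,0,0.4]' --newtons 25

```text
time: 4.35
ee_pos: [0.6382, -0.2889, 0.0232]
tcp_rot: [179.9, -0.1, 27.7]
wrist_force: [-0.6, -0.5, 6.2]
opening: 0.059
```

```bash
python3 - <<'E'
from h import *
for i in range(1):
    c=snap('wrist','w3.png');o=bot.get_obs();print(np.round(o['ee_pos'],4),o['opening'],o['wrist_force'])
E
```

```text
[ 0.6382 -0.2889  0.0232] 0.059132670974316494 [0.64563328 0.19432808 5.52771689]
```

View pics/w3.png

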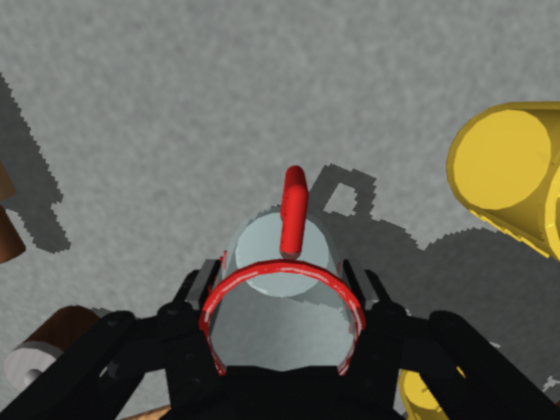

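>>> apply_moves --targets '[0,0,0.3,0,0,0,0.4,0,0,1.2,0,0,0,0.4,0,0,2.0,0,0,0,0.4,0,0,2.0,0,0,0,0.4]'

```text
time: 4.8
ee_pos: [0.639, -0.2892, 0.0861]
tcp_rot: [179.7, -0.2, 27.7]
wrist_force: [0.3, -0.3, -0.7]
opening: 0.0592
```

```bash
python3 - <<'E'
from h import *
from scipy.optimize import least_squares
def ring(c,im,box,z,r0,cx):
    hsv=cv2.cvtColor(im,cv2.COLOR_RGB2HSV)
    m=(((hsv[...,0]<8)|(hsv[...,0]>172))&(hsv[...,1]>140)&(hsv[...,2]>80))
    ys,xs=np.nonzero(m);k=(xs>box[0])&(xs<box[2])&(ys>box[1])&(ys<box[3])
    W=np.array([px2w(c,u,v,z)[:2] for u,v in zip(xs[k],ys[k])])
    r=least_squares(lambda p:np.hypot(*(W-p[:2]).T)-p[2],[*cx,r0],loss='soft_l1',f_scale=.002);return len(W),np.round(r.x,4)
im=cv2.imread('pics/w1.png')[:,:,::-1].copy()
c=snap('wrist','w4.png')
print(bot.get_obs()['ee_pos'],bot.get_obs()['opening'])
w=dict(c);w['origin']=[0.70291389,-0.25263504,0.32360181];w['rotation']=[-17.896,.0974,-62.0423]
print(ring(w,im,(185,290,245,350),.005,.034,(.443,-.2955)))
t=cv2.imread('pics/top0.png')[:,:,::-1].copy();ct=snap('top','t4.png')
print(ring(ct,t,(325,217,366,261),.005,.034,(.443,-.2955)))
s=cv2.imread('pics/scene0.png')[:,:,::-1].copy();cs=snap('scene','s4.png')
print(ring(cs,s,(166,227,213,264),.005,.034,(.443,-.2955)))
E
```

```text
[ 0.63838342 -0.28891038  0.08369936] 0.05893670492024248
(627, array([ 0.4427, -0.2937,  0.034 ]))
(151, array([ 0.4435, -0.2947,  0.0339]))
(176, array([ 0.4405, -0.2953,  0.0339]))
```

View pics/w4.png

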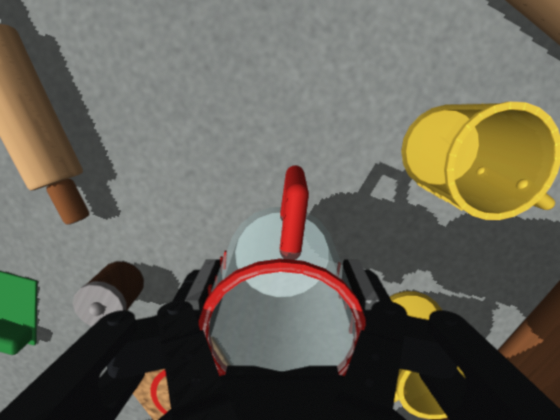

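>>> apply_moves --targets '[-1.4,0,0.2,0,0,0,0.4,-2.8,-0.1,0.2,0,0,0,0.4,-4.2,-0.1,0.2,0,0,0,0.4,-5.6,-0.15,0.2,0,0,0,0.4,-6.47,-0.17,0.2,0,0,0,0.4]'

```text
time: 5.45
ee_pos: [0.4401, -0.2929, 0.0859]
tcp_rot: [-179.9, 0.1, 27.7]
wrist_force: [0.8, -0.7, -1.5]
opening: 0.059
```

>>> apply_moves --targets '[0,0,0,0,0,0,0.4,0,0,0,0,0,0,0.4,0,0,0,0,0,0,0.4,0,0,0,0,0,0,0.4]'

```text
time: 5.85
ee_pos: [0.444, -0.2935, 0.0869]
tcp_rot: [-180.0, 0.0, 27.8]
wrist_force: [-0.8, 1.0, 0.2]
opening: 0.0592
```

```bash
python3 - <<'E'
from h import *
c=snap('wrist','w5.png');o=bot.get_obs();print(np.round(o['ee_pos'],4),o['opening'],o['wrist_force'])
c=snap('scene','s5.png')
cv2.imwrite('pics/s5z.png',cv2.resize(c['img'][120:390,60:460][:,:,::-1],None,fx=2,fy=2))
E
```

```text
[ 0.4439 -0.2934  0.0869] 0.059318348416657105 [-0.37473767 -0.68797209 -1.37534925]
```

View pics/w5.png

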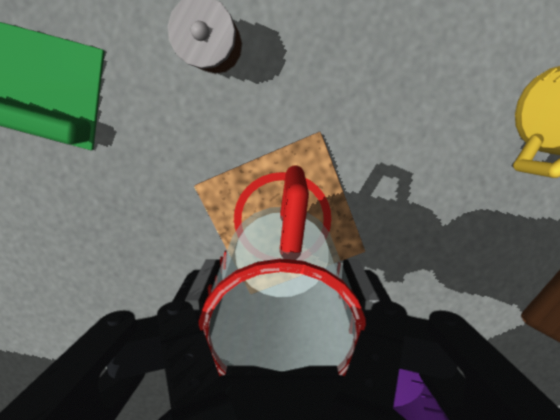

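View pics/s5z.png

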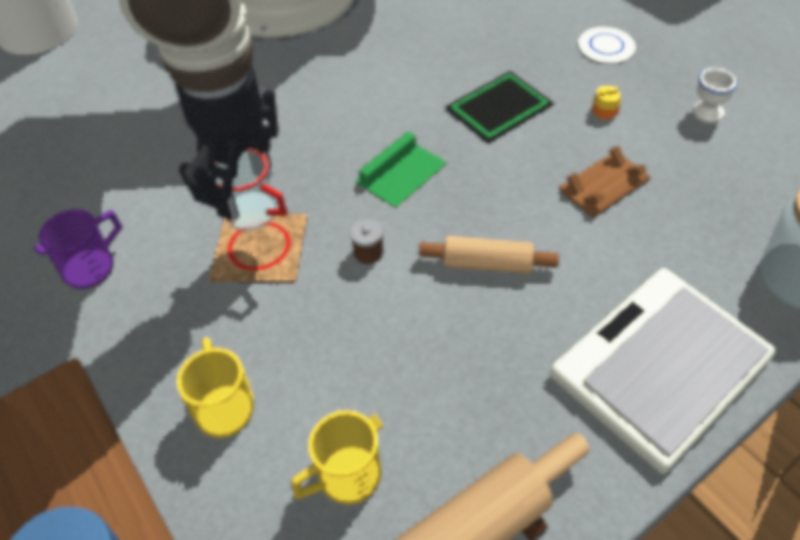

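>>> apply_moves --targets '[0,-0.02,-0.8,0,0,0,0.4,0,-0.02,-1.4,0,0,0,0.4,0,-0.02,-1.7,0,0,0,0.4,0,-0.02,-1.85,0,0,0,0.4,0,-0.02,-1.9,0,0,0,0.4]'

```text
time: 6.45
ee_pos: [0.4435, -0.2942, 0.0304]
tcp_rot: [-180.0, 0.0, 27.8]
wrist_force: [0.1, -0.7, -1.2]
opening: 0.0592
```

>>> apply_moves --targets '[0,0,-0.03,0,0,0,0.4,0,0,-0.04,0,0,0,0.4]'

```text
time: 6.65
ee_pos: [0.4437, -0.2945, 0.0299]
tcp_rot: [179.9, -0.0, 27.7]
wrist_force: [0.1, 0.2, -1.8]
opening: 0.059
```

>>> apply_moves --targets '[0,0,-0.03,0,0,0,0.4,0,0,-0.06,0,0,0,0.4,0,0,-0.06,0,0,0,0.4]'

```text
time: 6.95
ee_pos: [0.4436, -0.2944, 0.0282]
tcp_rot: [179.9, -0.0, 27.7]
wrist_force: [-1.9, 0.5, 4.1]
opening: 0.0587
```

>>> apply_moves --targets '[0,0,0,0,0,0,0.8,0,0,0,0,0,0,1,0,0,0,0,0,0,1,0,0,0,0,0,0,1]'

```text
time: 7.35
ee_pos: [0.4433, -0.2942, 0.0274]
tcp_rot: [-180.0, 0.0, 27.7]
wrist_force: [-0.3, 0.3, -0.9]
opening: 0.0852
```

>>> apply_moves --targets '[0,0,0.6,0,0,0,1,0,0,1.6,0,0,0,1,0,0,3.0,0,0,0,1,0,0,4.5,0,0,0,1,0,0,4.5,0,0,0,1]'

```text
time: 7.85
ee_pos: [0.4452, -0.2955, 0.1689]
tcp_rot: [179.5, -0.2, 27.7]
wrist_force: [0.4, -0.5, -0.3]
opening: 0.0856
```

```bash
python3 - <<'E'
from h import *
c=snap('wrist','w6.png');o=bot.get_obs();print(np.round(o['ee_pos'],4),o['opening'],o['wrist_force'])
E
```

```text
[ 0.4446 -0.295   0.1658] 0.08524717243209 [ 0.4075976   0.30706348 -1.1669693 ]
```

View pics/w6.png

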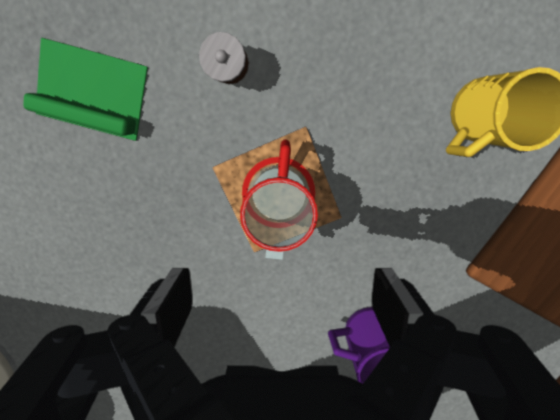

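>>> apply_moves --targets '[-0.64,6.67,0.5,0,0,12,1,-0.64,6.67,0.5,0,0,12,1,-0.64,6.67,0.5,0,0,12,1,-0.64,6.67,0.5,0,0,12,1,-0.64,6.67,0.5,0,0,12,1]'

```text
time: 8.4
ee_pos: [0.4233, -0.0897, 0.1771]
tcp_rot: [-180.0, -0.1, 71.4]
wrist_force: [-0.0, -1.2, 0.0]
opening: 0.0853
```

>>> apply_moves --targets '[0,0,0,0,0,4.8,1,0,0,0,0,0,4.8,1,0,0,0,0,0,4.8,1,0,0,0,0,0,4.8,1,0,0,0,0,0,4.8,1]'

```text
time: 8.9
ee_pos: [0.4237, -0.094, 0.1764]
tcp_rot: [-179.9, -0.0, 99.6]
wrist_force: [0.5, 0.8, -0.5]
opening: 0.0852
```

```bash
python3 - <<'E'
from h import *
c=snap('wrist','w7.png');o=bot.get_obs();print(np.round(o['ee_pos'],4),o['tcp_rot'],o['opening'],o['wrist_force'],o['q'])
im=c['img'];hsv=cv2.cvtColor(im,cv2.COLOR_RGB2HSV)
m=((hsv[...,0]>45)&(hsv[...,0]<85)&(hsv[...,1]>110)&(hsv[...,2]>50)).astype(np.uint8)
n,l,st,ce=cv2.connectedComponentsWithStats(m);print(st[st[:,4]>300],)
cv2.imwrite('pics/w7z.png',cv2.resize(im[60:330,120:460][:,:,::-1],None,fx=2.2,fy=2.2))
t=snap('top','t7.png')
E
```

```text
[ 0.4238 -0.094   0.1765] [-1.79924495e+02 -3.23926417e-02  9.94351842e+01] 0.08565934701639517 [-0.84369514  0.2345977  -0.28271659] [-1.25099091e+01 -1.15646889e+01 -1.17708377e+01  8.98759909e+01
  1.82803377e-03  6.80548840e+01]
[[     0      0    560    420 227546]
 [   271      0    100     64   1365]
 [   270    140     70    100   6289]]
```

View pics/w7.png

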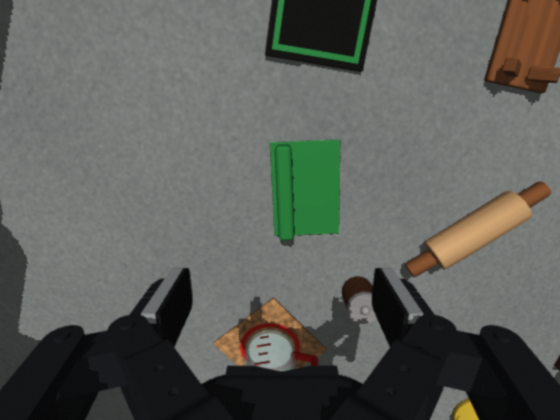

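```bash
python3 - <<'E'
from h import *
c=snap('wrist')
for n,u,v,z in [('bar far',284,145,.024),('bar near',287,239,.024),('R far',340,139,.003),('R near',339,234,.003),('L far',271,142,.003),('barL mid',276,193,.024),('barR mid',294,193,.024),('mat nearL',265,54,.005),('mat nearR',363,71,.005)]:
    print(n,np.round(px2w(c,u,v,z),4))
E
```

```text
bar far [ 0.4187 -0.0468  0.024 ]
bar near [ 0.4373 -0.1391  0.024 ]
R far [ 0.4727 -0.0342  0.003 ]
R near [ 0.4937 -0.133   0.003 ]
L far [ 0.406  -0.0483  0.003 ]
barL mid [ 0.4186 -0.0933  0.024 ]
barR mid [ 0.4358 -0.0905  0.024 ]
mat nearL [0.3884 0.0296 0.005 ]
mat nearR [0.4801 0.0304 0.005 ]
```

>>> apply_moves --targets '[0.13,0.04,-1.5,0,0,0.38,0.6,0.13,0.04,-3,0,0,0.38,0.6,0.13,0.04,-4.4,0,0,0.38,0.6,0.13,0.04,-5,0,0,0.38,0.6,0.13,0.04,-5,0,0,0.38,0.6]'

```text
time: 9.55
ee_pos: [0.4259, -0.0925, 0.0245]
tcp_rot: [-179.7, -0.1, 101.7]
wrist_force: [0.2, -0.3, 0.5]
opening: 0.0514
```

```bash
python3 - <<'E'
from h import *
c=snap('wrist','w8.png');o=bot.get_obs();print(np.round(o['ee_pos'],4),o['tcp_rot'],o['opening'],o['wrist_force'])
E
```

```text
[ 0.4272 -0.0928  0.0267] [-1.79881439e+02 -5.40571601e-02  1.01742217e+02] 0.05162270247125137 [ 0.51900227 -1.13547473  1.42822908]
```

View pics/w8.png

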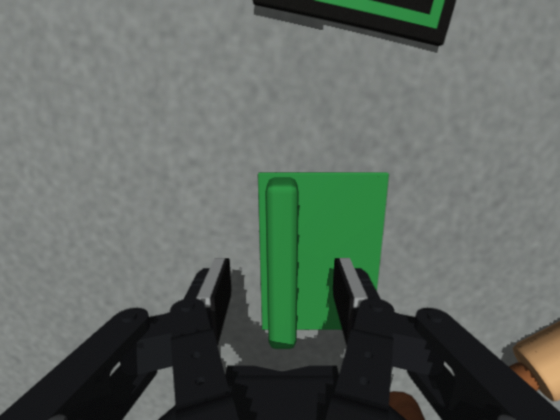

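Aligned: bar (282,260) between the fingers (midpoint about 282). Go down to 0.009 and close.

>>> apply_moves --targets '[0,0,-0.4,0,0,0,0.6,0,0,-0.6,0,0,0,0.6,0,0,-0.6,0,0,0,0.3,0,0,-0.6,0,0,0,0.1,0,0,-0.6,0,0,0,0.1]' --newtons 40

```text
time: 10.1
ee_pos: [0.4285, -0.093, 0.0102]
tcp_rot: [179.9, 0.0, 101.8]
wrist_force: [0.2, -0.1, 0.6]
opening: 0.0147
```

>>> apply_moves --targets '[0,0,0,0,0,0,0.1,0,0,0,0,0,0,0.1]'

```text
time: 10.3
ee_pos: [0.4285, -0.093, 0.0101]
tcp_rot: [179.9, 0.0, 101.8]
wrist_force: [-0.7, 0.2, 5.2]
opening: 0.0148
```

>>> apply_moves --targets '[0,0,0.6,0,0,0,0.1,0,0,2,0,0,-0.5,0.1,-0.2,1.5,2.5,0,0,-1.2,0.1,-0.4,3.1,2.5,0,0,-1.9,0.1,-0.55,4.7,2.5,0,0,-1.9,0.1]'

```text
time: 10.8
ee_pos: [0.4114, 0.0492, 0.0851]
tcp_rot: [179.9, -0.0, 90.1]
wrist_force: [1.3, 0.0, -1.0]
opening: 0.015
```

>>> apply_moves --targets '[0,1.33,0,0,0,0,0.1,0,1.33,0,0,0,0,0.1,0,1.33,0,0,0,0,0.1,0,1.33,0,0,0,0,0.1]'

```text
time: 11.2
ee_pos: [0.4114, 0.0874, 0.0843]
tcp_rot: [-180.0, 0.0, 90.4]
wrist_force: [-0.2, -0.4, -0.6]
opening: 0.0147
```

```bash
python3 - <<'E'
from h import *
c=snap('wrist','w9.png');o=bot.get_obs();print(np.round(o['ee_pos'],4),o['tcp_rot'],o['opening'],o['wrist_force'])
E
```

```text
[0.4115 0.0871 0.0843] [-1.79981329e+02  1.37070355e-02  9.03282137e+01] 0.015117049788342293 [ 0.3960882  -0.2879576  -1.25156372]
```

View pics/w9.png

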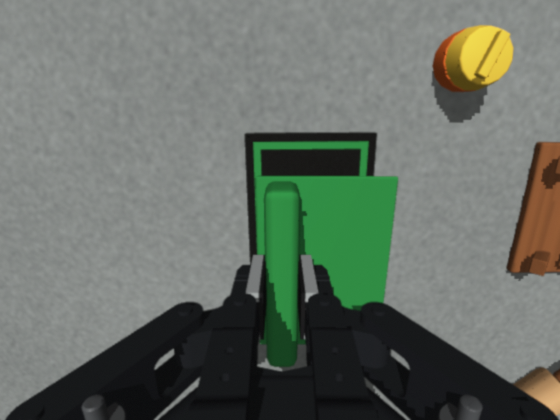

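```bash
python3 - <<'E'
from h import *
c=snap('wrist')
for n,u,v,z in [('mat L',245,134,.005),('mat R',376,132.5,.005),('outl L',253.5,142,.005),('outl R',368,141,.005),('bl L',256,178,.0772),('bl R',397,178,.0772)]:
    print(n,np.round(px2w(c,u,v,z),4))
E
```

```text
mat L [0.3863 0.15   0.005 ]
mat R [0.4766 0.1517 0.005 ]
outl L [0.3921 0.1446 0.005 ]
outl R [0.4715 0.1458 0.005 ]
bl L [0.3993 0.1347 0.0772]
bl R [0.4676 0.1352 0.0772]
```

>>> apply_moves --targets '[-0.03,0.15,-0.8,0,0,0,0.1,-0.03,0.15,-1.6,0,0,0,0.1,-0.03,0.15,-2.1,0,0,0,0.1,-0.03,0.15,-2.22,0,0,0,0.1,-0.03,0.15,-2.26,0,0,0,0.1]'

```text
time: 11.8
ee_pos: [0.4106, 0.0918, 0.0166]
tcp_rot: [-180.0, 0.0, 90.3]
wrist_force: [0.7, 0.7, -0.2]
opening: 0.0147
```

>>> apply_moves --targets '[0,0,-0.03,0,0,0,0.1,0,0,-0.05,0,0,0,0.1]'

```text
time: 12.0
ee_pos: [0.4112, 0.0924, 0.016]
tcp_rot: [179.9, -0.0, 90.4]
wrist_force: [-0.5, 0.8, -0.2]
opening: 0.0148
```

>>> apply_moves --targets '[0,0,-0.03,0,0,0,0.1,0,0,-0.05,0,0,0,0.1,0,0,-0.05,0,0,0,0.1]'

```text
time: 12.3
ee_pos: [0.4112, 0.0925, 0.015]
tcp_rot: [179.9, -0.0, 90.4]
wrist_force: [-3.5, -3.0, 9.5]
opening: 0.015
```

>>> apply_moves --targets '[0,0,0,0,0,0,0.4,0,0,0,0,0,0,0.5,0,0,0,0,0,0,0.5]'

```text
time: 12.6
ee_pos: [0.4107, 0.0925, 0.0137]
tcp_rot: [180.0, -0.0, 90.4]
wrist_force: [0.2, -0.9, 0.4]
opening: 0.0425
```

>>> apply_moves --targets '[0,0,1,0,0,0,0.6,0,0,2,0,0,0,0.7,0,0,3.5,0,0,0,1,0,0,4.5,0,0,0,1,0,0,4.5,0,0,0,1]'

```text
time: 13.1
ee_pos: [0.4124, 0.0929, 0.1528]
tcp_rot: [179.6, -0.1, 90.4]
wrist_force: [0.5, -0.2, 0.1]
opening: 0.0852
```

```bash
python3 - <<'E'
from h import *
c=snap('wrist','w10.png');o=bot.get_obs();print(np.round(o['ee_pos'],4),o['tcp_rot'],o['opening'],o['wrist_force'])
E
```

```text
[0.4117 0.0928 0.1505] [ 1.79801263e+02 -4.71338011e-02  9.04021486e+01] 0.08563588684236823 [ 0.57087999 -0.161052   -0.39383959]
```

View pics/w10.png

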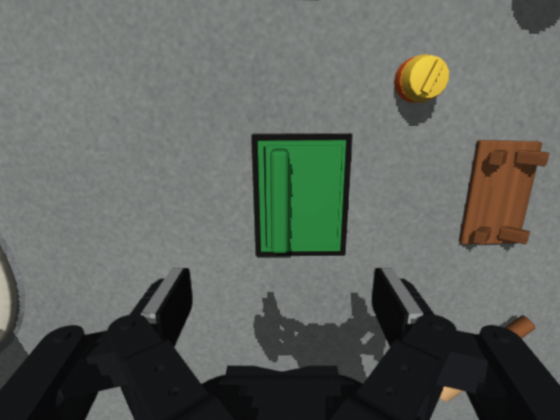

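>>> apply_moves --targets '[7.23,-6.5,0.8,0,0,-7.4,1,7.23,-6.5,0.8,0,0,-7.4,1,7.23,-6.5,0.8,0,0,-7.4,1,7.23,-6.5,0.8,0,0,-7.4,1,7.23,-6.5,0.8,0,0,-7.4,1]'

```text
time: 13.65
ee_pos: [0.5967, -0.0757, 0.1675]
tcp_rot: [-179.9, 0.1, 47.1]
wrist_force: [1.1, 1.4, 1.4]
opening: 0.0856
```

>>> apply_moves --targets '[1.05,-0.95,0,0,0,0,1,1.05,-0.95,0,0,0,0,1,1.05,-0.95,0,0,0,0,1,1.05,-0.95,0,0,0,0,1]'

```text
time: 14.05
ee_pos: [0.6266, -0.102, 0.1684]
tcp_rot: [-179.9, 0.0, 47.5]
wrist_force: [1.0, 0.3, 0.1]
opening: 0.0855
```

```bash
python3 - <<'E'
from h import *
c=snap('wrist','w11.png');o=bot.get_obs();print(np.round(o['ee_pos'],4),o['tcp_rot'],o['opening'],o['wrist_force'])
E
```

```text
[ 0.6267 -0.1018  0.1691] [-1.79978272e+02  5.35722087e-03  4.74786285e+01] 0.08528396099386924 [0.4503897  0.71160367 0.08103172]
```

View pics/w11.png

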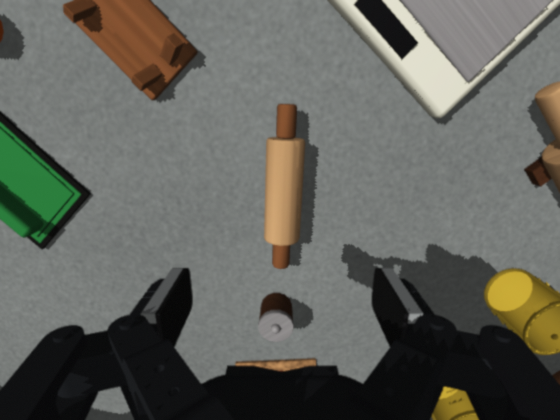

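```bash
python3 - <<'E'
from h import *
c=snap('wrist')
P={}
for n,u,v,z in [('far end',287,104,.018),('near end',281,269,.018),('bar far',285.5,139,.018),('bar near',281,243,.018),('mid L',266.5,190,.018),('mid R',300,190,.018)]:
    P[n]=px2w(c,u,v,z);print(n,np.round(P[n],4))
for a,b in [('far end','near end'),('bar far','bar near')]:
    d=P[a]-P[b];print((P[a]+P[b])/2,np.hypot(*d[:2]),np.degrees(np.arctan2(d[1],d[0])))
E
```

```text
far end [ 0.6863 -0.043   0.018 ]
near end [ 0.5717 -0.1599  0.018 ]
bar far [ 0.6647 -0.0647  0.018 ]
bar near [ 0.5917 -0.1381  0.018 ]
mid L [ 0.6189 -0.0879  0.018 ]
mid R [ 0.6426 -0.1097  0.018 ]
[ 0.62901443 -0.10142418  0.018     ] 0.16364577118520443 45.5772574164814
[ 0.62822083 -0.1013974   0.018     ] 0.10348416363754516 45.162190517240084
```

>>> apply_moves --targets '[0.07,0.01,-1.5,0,0,-0.33,1,0.07,0.01,-3,0,0,-0.33,0.8,0.07,0.01,-4.3,0,0,-0.33,0.8,0.07,0.01,-4.8,0,0,-0.33,0.8,0.07,0.01,-4.8,0,0,-0.33,0.8]'

```text
time: 14.65
ee_pos: [0.628, -0.1015, 0.0238]
tcp_rot: [-179.9, 0.1, 45.5]
wrist_force: [0.2, 0.1, 0.6]
opening: 0.0682
```

>>> apply_moves --targets '[0,0,-0.2,0,0,0,0.8,0,0,-0.5,0,0,0,0.8,0,0,-0.5,0,0,0,0.8]'

```text
time: 14.95
ee_pos: [0.6297, -0.1023, 0.0103]
tcp_rot: [180.0, -0.0, 45.5]
wrist_force: [-0.3, 0.1, -0.1]
opening: 0.0684
```

>>> apply_moves --targets '[0,0,-0.05,0,0,0,0.3,0,0,-0.05,0,0,0,0.3,0,0,-0.05,0,0,0,0.3,0,0,-0.05,0,0,0,0.3,0,0,-0.05,0,0,0,0.3]' --newtons 35

```text
time: 15.45
ee_pos: [0.6298, -0.1024, 0.0092]
tcp_rot: [180.0, -0.0, 45.4]
wrist_force: [-0.0, -0.4, 3.8]
opening: 0.0349
```

```bash
python3 - <<'E'
from h import *
c=snap('wrist','w12.png');o=bot.get_obs();print(np.round(o['ee_pos'],4),o['tcp_rot'],o['opening'],o['wrist_force'])
E
```

```text
[ 0.6298 -0.1023  0.0092] [ 1.79958437e+02 -2.93434475e-02  4.54482257e+01] 0.03456713240331966 [-0.8501855  0.498882   4.7978195]
```

View pics/w12.png

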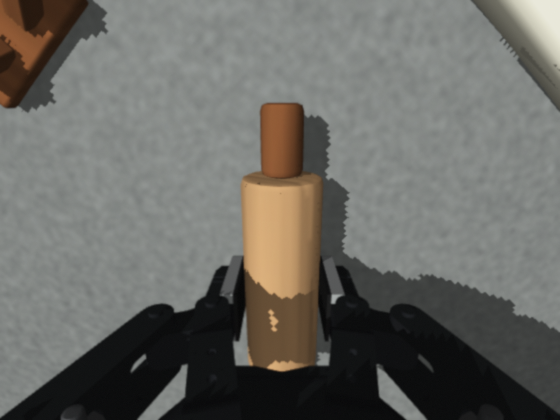

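>>> apply_moves --targets '[0,0,1,0,0,0,0.3,0,0,2.6,0,0,0.5,0.3,-0.07,1.4,2.8,0,0,1.9,0.3,-0.07,2.8,2.8,0,0,3.3,0.3,-0.07,4.2,2.8,0,0,4.7,0.3]'

```text
time: 16.0
ee_pos: [0.6273, 0.0247, 0.0928]
tcp_rot: [180.0, -0.0, 73.9]
wrist_force: [-0.8, -0.1, -0.9]
opening: 0.035
```

>>> apply_moves --targets '[0,1.4,0,0,0,1.4,0.3,0,2.27,0,0,0,2.7,0.3,0,2.27,0,0,0,2.7,0.3,0,2.27,0,0,0,2.7,0.3,0,2.27,0,0,0,2.7,0.3]'

```text
time: 16.5
ee_pos: [0.6273, 0.0909, 0.0923]
tcp_rot: [-180.0, 0.0, 89.7]
wrist_force: [0.7, 0.3, -0.5]
opening: 0.035
```

```bash
python3 - <<'E'
from h import *
c=snap('wrist','w13.png');o=bot.get_obs();print(np.round(o['ee_pos'],4),o['tcp_rot'],o['opening'],o['wrist_force'])
E
```

```text
[0.6274 0.0907 0.0924] [-1.79980427e+02  1.35557504e-02  8.96970501e+01] 0.035018480069620404 [ 0.46461406 -0.36702434 -1.0537077 ]
```

View pics/w13.png

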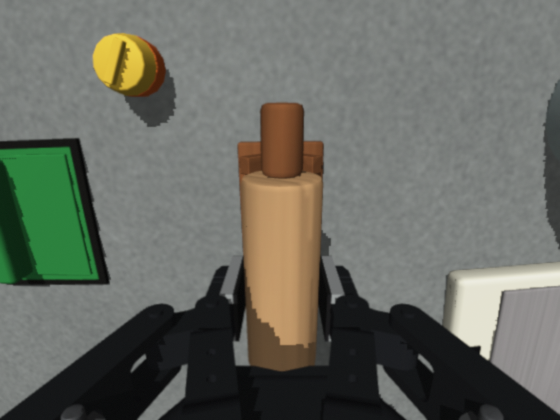

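```bash
python3 - <<'E'
from h import *
c=snap('wrist')
cv2.imwrite('pics/w13z.png',cv2.resize(c['img'][90:260,200:360][:,:,::-1],None,fx=3.5,fy=3.5,interpolation=cv2.INTER_CUBIC))
for n,u,v,z in [('cr L',238,142,.008),('cr R',323.5,142,.008),('handle far',282,103,.101),('h far top',282,103,.110),('barL',243,178,.101),('barR',322,178,.101),('hL',261,110,.101),('hR',303,110,.101)]:
    print(n,np.round(px2w(c,u,v,z),4))
E
```

```text
cr L [0.5971 0.1479 0.008 ]
cr R [0.6577 0.1476 0.008 ]
handle far [0.6284 0.1726 0.101 ]
h far top [0.6284 0.1724 0.11  ]
barL [0.6114 0.1418 0.101 ]
barR [0.6455 0.1416 0.101 ]
hL [0.6198 0.1699 0.101 ]
hR [0.6369 0.1698 0.101 ]
```

View pics/w13z.png

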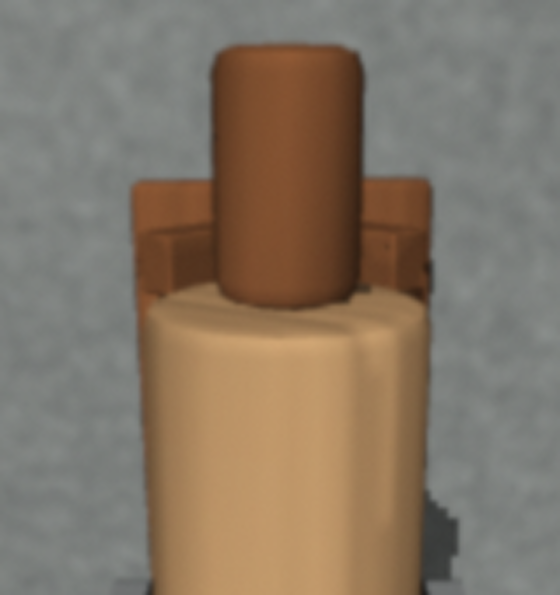

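>>> apply_moves --targets '[-0.02,0.1,-0.8,0,0,0,0.3,-0.02,0.1,-1.5,0,0,0,0.3,-0.02,0.1,-2.0,0,0,0,0.3,-0.02,0.1,-2.15,0,0,0,0.3,-0.02,0.1,-2.2,0,0,0,0.3]'

```text
time: 17.1
ee_pos: [0.6267, 0.0943, 0.0264]
tcp_rot: [-180.0, 0.0, 89.8]
wrist_force: [1.9, -0.8, -1.4]
opening: 0.0347
```

>>> apply_moves --targets '[0,0,-0.03,0,0,0,0.3,0,0,-0.06,0,0,0,0.3,0,0,-0.06,0,0,0,0.3]'

```text
time: 17.4
ee_pos: [0.6272, 0.0949, 0.0255]
tcp_rot: [179.9, -0.0, 89.8]
wrist_force: [0.0, -0.1, -0.8]
opening: 0.0346
```

>>> apply_moves --targets '[0,0,-0.03,0,0,0,0.3,0,0,-0.06,0,0,0,0.3,0,0,-0.06,0,0,0,0.3]'

```text
time: 17.7
ee_pos: [0.6269, 0.0949, 0.0233]
tcp_rot: [180.0, -0.0, 89.9]
wrist_force: [0.9, -0.0, 0.9]
opening: 0.0345
```

>>> apply_moves --targets '[0,0,-0.02,0,0,0,0.3,0,0,-0.03,0,0,0,0.3,0,0,-0.03,0,0,0,0.3]'

```text
time: 18.0
ee_pos: [0.627, 0.0949, 0.0232]
tcp_rot: [179.9, -0.0, 89.9]
wrist_force: [-3.3, -0.6, 8.1]
opening: 0.035
```

>>> apply_moves --targets '[0,0,0,0,0,0,0.6,0,0,0,0,0,0,0.8,0,0,0,0,0,0,0.8]'

```text
time: 18.3
ee_pos: [0.6268, 0.0948, 0.0219]
tcp_rot: [-180.0, 0.0, 89.8]
wrist_force: [0.4, -0.1, 0.6]
opening: 0.0681
```

>>> apply_moves --targets '[0,0,0.8,0,0,0,0.8,0,0,2,0,0,0,1,0,0,3.5,0,0,0,1,0,0,4.5,0,0,0,1,0,0,4.5,0,0,0,1]'

```text
time: 18.8
ee_pos: [0.6287, 0.0951, 0.1625]
tcp_rot: [179.6, -0.1, 89.8]
wrist_force: [0.5, 0.0, -0.0]
opening: 0.0856
```

```bash
python3 - <<'E'
from h import *
c=snap('wrist','w14.png');o=bot.get_obs();print(np.round(o['ee_pos'],4),o['tcp_rot'],o['opening'],o['wrist_force'])
E
```

```text
[0.6279 0.095  0.1595] [ 1.79760321e+02 -3.64699517e-02  8.98467925e+01] 0.08533548078873608 [-0.63297011  0.56891732 -0.07126861]
```

View pics/w14.png

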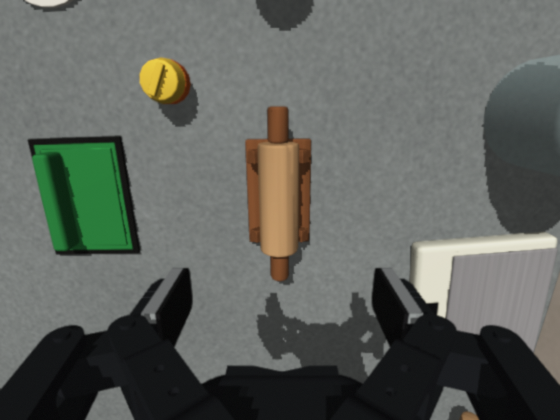

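>>> apply_moves --targets '[-0.26,6.9,0.7,0,0,0,1,-0.26,6.9,0.7,0,0,0,1,-0.26,6.9,0.7,0,0,0,1,-0.26,6.9,0.7,0,0,0,1,-0.26,6.9,0.7,0,0,0,1]'

```text
time: 19.35
ee_pos: [0.6177, 0.3068, 0.176]
tcp_rot: [-179.9, -0.0, 90.1]
wrist_force: [-0.3, -0.3, -0.8]
opening: 0.0855
```

>>> apply_moves --targets '[0,0,0,0,0,0,1,0,0,0,0,0,0,1,0,0,0,0,0,0,1]'

```text
time: 19.65
ee_pos: [0.6192, 0.3001, 0.1776]
tcp_rot: [-180.0, 0.0, 89.7]
wrist_force: [0.5, -0.7, 0.7]
opening: 0.0854
```

```bash
python3 - <<'E'
from h import *
c=snap('wrist','w15.png');o=bot.get_obs();print(np.round(o['ee_pos'],4),o['tcp_rot'],o['opening'],o['wrist_force'],o['q'])
print(recognise('eggcup_mid','wrist'))
cv2.imwrite('pics/w15z.png',cv2.resize(c['img'][90:290,120:420][:,:,::-1],None,fx=2.6,fy=2.6,interpolation=cv2.INTER_CUBIC))
E
```

```text
[0.6193 0.3001 0.1779] [-1.79976647e+02  2.23659171e-02  8.97366250e+01] 0.08538160779248664 [0.34296041 0.40545229 0.61840477] [ 2.58595616e+01  2.42142485e+01  2.73086970e+01  9.31252638e+01
 -9.79895901e-03  1.16122944e+02]
[{'box': [260.3, 159.4, 312.5, 221.1], 'conf': 0.58}]
```

View pics/w15.png

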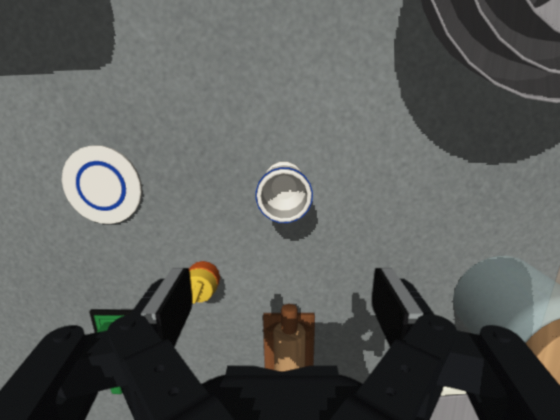

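View pics/w15z.png

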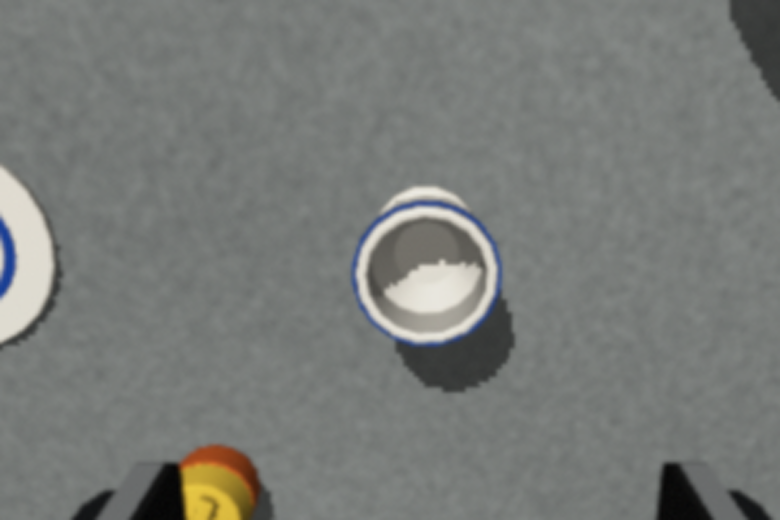

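```bash
python3 - <<'E'
from h import *
from scipy.optimize import least_squares
c=snap('wrist');hsv=cv2.cvtColor(c['img'],cv2.COLOR_RGB2HSV)
m=(hsv[...,0]>105)&(hsv[...,0]<130)&(hsv[...,1]>120)
for box,z,g in [((250,160,320,225),.058,(.62,.3)),((70,150,135,220),.005,(.43,.302))]:
    ys,xs=np.nonzero(m);k=(xs>box[0])&(xs<box[2])&(ys>box[1])&(ys<box[3])
    W=np.array([px2w(c,u,v,z)[:2] for u,v in zip(xs[k],ys[k])])
    r=least_squares(lambda p:np.hypot(*(W-p[:2]).T)-p[2],[*g,.024],loss='soft_l1',f_scale=.002);print(len(W),np.round(r.x,4))
print(px2w(c,284.2,194.6,.058))
E
```

```text
74 [0.6213 0.308  0.0243]
426 [0.4305 0.305  0.0245]
[0.62194997 0.30902361 0.058     ]
```

>>> apply_moves --targets '[0.07,0.21,0,0,0,0,1,0.07,0.21,-1.4,0,0,0,1,0.07,0.21,-2.5,0,0,0,1,0.07,0.21,-3.1,0,0,0,1,0.07,0.21,-3.1,0,0,0,1]'

```text
time: 20.3
ee_pos: [0.6198, 0.3074, 0.0817]
tcp_rot: [-179.7, 0.1, 89.8]
wrist_force: [0.1, 1.2, -0.4]
opening: 0.0854
```

```bash
python3 - <<'E'
from h import *
for i in range(2):
  c=snap('wrist','w16.png');o=bot.get_obs();print(np.round(o['ee_pos'],4),o['opening'])
E
```

```text
[0.6206 0.3078 0.0841] 0.08525542644811274
[0.6213 0.3082 0.0859] 0.08566977452840444
```

View pics/w16.png

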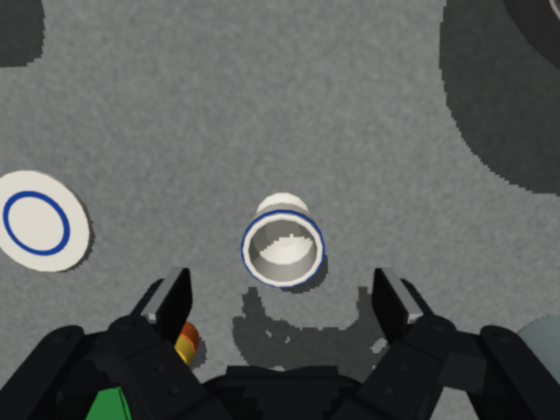

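Rim centre (283,248), centred laterally. Descend ~60 mm.

>>> apply_moves --targets '[0,-0.03,-1.0,0,0,0,1,0,-0.03,-1.8,0,0,0,1,0,-0.03,-2.03,0,0,0,1,0,-0.03,-2.03,0,0,0,1,0,-0.03,-2.03,0,0,0,1]'

```text
time: 20.9
ee_pos: [0.622, 0.3077, 0.0264]
tcp_rot: [179.9, -0.1, 89.8]
wrist_force: [-1.0, -1.3, 0.7]
opening: 0.0852
```

>>> apply_moves --targets '[0,0,0,0,0,0,0.65,0,0,0,0,0,0,0.4,0,0,0,0,0,0,0.4,0,0,0,0,0,0,0.4,0,0,0,0,0,0,0.4]' --newtons 25

```text
time: 21.4
ee_pos: [0.6215, 0.3075, 0.0255]
tcp_rot: [179.9, -0.0, 89.9]
wrist_force: [-1.3, -0.6, 5.5]
opening: 0.045
```

```bash
python3 - <<'E'
from h import *
c=snap('wrist','w17.png');o=bot.get_obs();print(np.round(o['ee_pos'],4),o['opening'],o['wrist_force'])
E
```

```text
[0.6215 0.3075 0.0255] 0.044764975789607454 [-1.0480191   0.35532239  6.07272111]
```

View pics/w17.png

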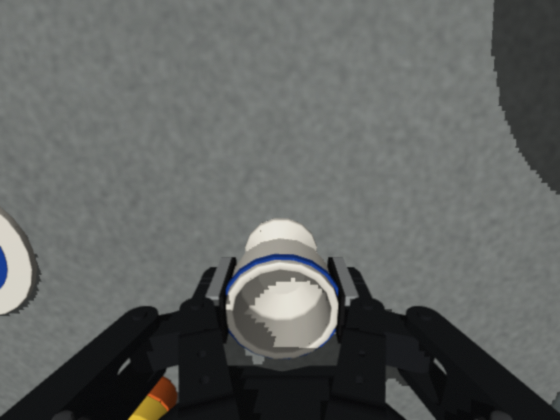

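>>> apply_moves --targets '[0,0,0.3,0,0,0,0.4,0,0,1.4,0,0,0,0.4,0,0,2.0,0,0,0,0.4,-1.2,0,2.0,0,0,0,0.4,-2.6,-0.05,2.0,0,0,0,0.4]'

```text
time: 21.95
ee_pos: [0.5433, 0.3057, 0.0847]
tcp_rot: [179.9, -0.0, 89.8]
wrist_force: [-1.3, 0.3, 0.3]
opening: 0.0453
```

>>> apply_moves --targets '[-1.4,-0.03,0,0,0,0,0.4,-2.7,-0.06,0,0,0,0,0.4,-3.77,-0.06,0,0,0,0,0.4,-3.77,-0.06,0,0,0,0,0.4,-3.77,-0.06,0,0,0,0,0.4]'

```text
time: 22.45
ee_pos: [0.4299, 0.3042, 0.0851]
tcp_rot: [179.9, -0.0, 89.9]
wrist_force: [0.4, 0.1, -0.8]
opening: 0.045
```

```bash
python3 - <<'E'
from h import *
snap('scene');snap('scene');c=snap('wrist','w18.png');o=bot.get_obs();print(np.round(o['ee_pos'],4),o['tcp_rot'],o['opening'],o['wrist_force'])
c=snap('scene');cv2.imwrite('pics/s18z.png',cv2.resize(c['img'][90:260,220:460][:,:,::-1],None,fx=3.2,fy=3.2))
E
```

```text
[0.4308 0.304  0.0844] [ 1.79980210e+02 -6.77667864e-03  8.98193368e+01] 0.04492877542081276 [ 0.50067198  0.31562217 -0.07792631]
```

View pics/w18.png

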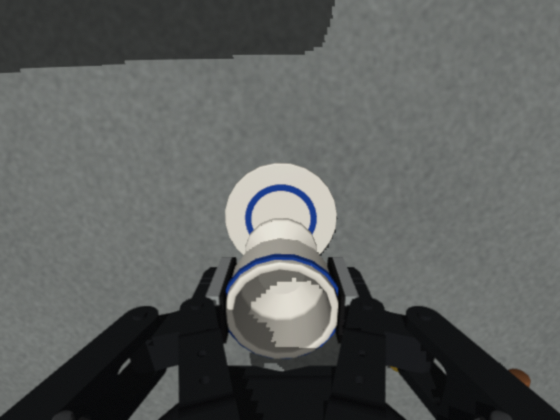

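View pics/s18z.png

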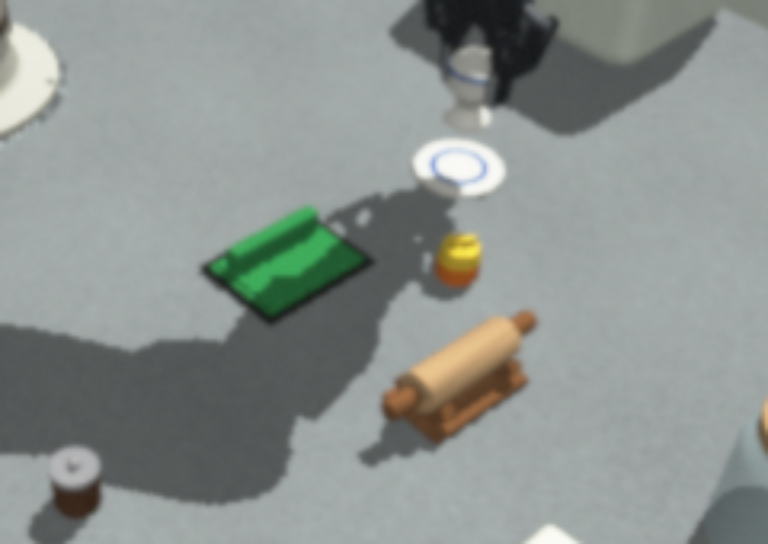

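```bash
python3 - <<'E'
from h import *
c=snap('wrist')
for n,u,v,z,r in [('tile far',281,163,.005,.042),('ring outer far',281,184,.005,.027),('foot far',282,218.5,.061,.021)]:
    p=px2w(c,u,v,z);print(n,np.round(p,4),'centre y',p[1]-r)
E
```

```text
tile far [0.4309 0.3468 0.005 ] centre y 0.30482732016525516
ring outer far [0.4309 0.3316 0.005 ] centre y 0.30464658710065307
foot far [0.4315 0.3251 0.061 ] centre y 0.3041405715440716
```

Aligned within 1 mm. Lower: contact expected at TCP z ≈ 0.0305.

>>> apply_moves --targets '[0,0,-0.7,0,0,0,0.4,0,0,-1.2,0,0,0,0.4,0,0,-1.5,0,0,0,0.4,0,0,-1.65,0,0,0,0.4,0,0,-1.72,0,0,0,0.4]'

```text
time: 23.2
ee_pos: [0.43, 0.3038, 0.0322]
tcp_rot: [-180.0, 0.0, 89.8]
wrist_force: [-0.3, 0.4, -1.3]
opening: 0.0449
```

>>> apply_moves --targets '[0,0,-0.03,0,0,0,0.4,0,0,-0.06,0,0,0,0.4,0,0,-0.06,0,0,0,0.4]'

```text
time: 23.5
ee_pos: [0.4302, 0.3041, 0.0312]
tcp_rot: [180.0, -0.0, 89.9]
wrist_force: [-0.7, -0.4, -0.4]
opening: 0.0449
```

>>> apply_moves --targets '[0,0,-0.03,0,0,0,0.4,0,0,-0.05,0,0,0,0.4,0,0,-0.05,0,0,0,0.4]'

```text
time: 23.8
ee_pos: [0.4303, 0.3043, 0.0304]
tcp_rot: [179.9, -0.1, 89.9]
wrist_force: [-2.5, -0.4, 5.9]
opening: 0.0448
```

Contact (6 N). Release and lift clear.

>>> apply_moves --targets '[0,0,0,0,0,0,0.65,0,0,0,0,0,0,1,0,0,0,0,0,0,1,0,0,0,0,0,0,1]'

```text
time: 24.2
ee_pos: [0.43, 0.3039, 0.0292]
tcp_rot: [-180.0, 0.0, 89.8]
wrist_force: [0.1, 0.7, -0.6]
opening: 0.0856
```

>>> apply_moves --targets '[0,0,0.6,0,0,0,1,0,0,1.6,0,0,0,1,0,0,3.0,0,0,0,1,0,0,4.5,0,0,0,1,0,0,4.5,0,0,0,1]'

```text
time: 24.7
ee_pos: [0.4319, 0.3052, 0.1708]
tcp_rot: [179.6, -0.3, 89.8]
wrist_force: [0.7, 0.6, -0.1]
opening: 0.0854
```

```bash
python3 - <<'E'
from h import *
snap('scene');c=snap('wrist','w19.png');o=bot.get_obs();print(np.round(o['ee_pos'],4),o['opening'],o['wrist_force'])
t=snap('top','t19.png')
cv2.imwrite('pics/t19z.png',cv2.resize(t['img'][110:300,110:440][:,:,::-1],None,fx=2.4,fy=2.4,interpolation=cv2.INTER_CUBIC))
c=snap('scene');cv2.imwrite('pics/s19z.png',cv2.resize(c['img'][120:390,60:460][:,:,::-1],None,fx=2,fy=2,interpolation=cv2.INTER_CUBIC))
E
```

```text
[0.4305 0.3043 0.1654] 0.08515715667974358 [ 1.1973241  -0.05779109 -0.67251607]
```

View pics/w19.png

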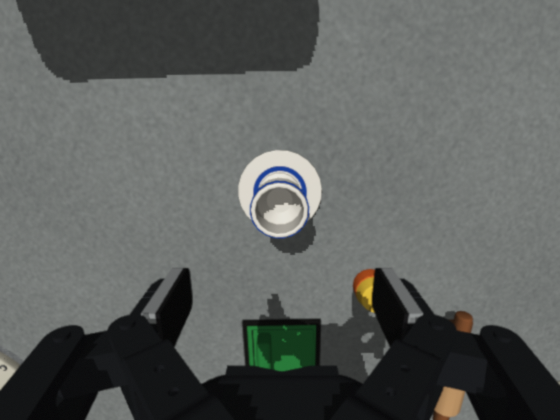

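View pics/t19z.png

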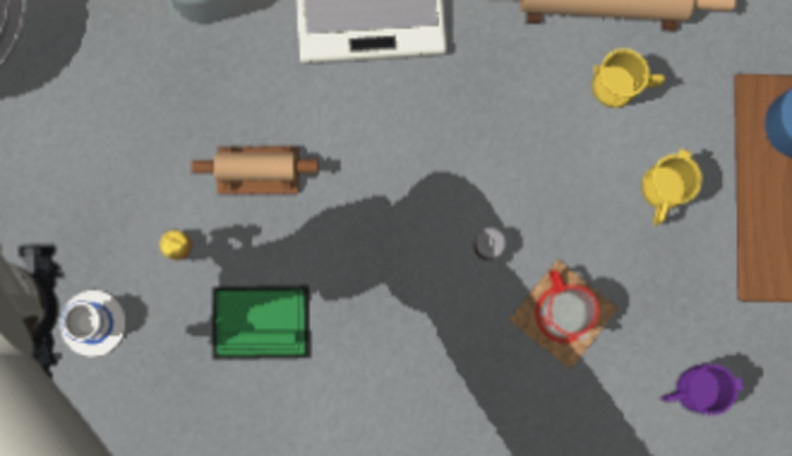

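View pics/s19z.png

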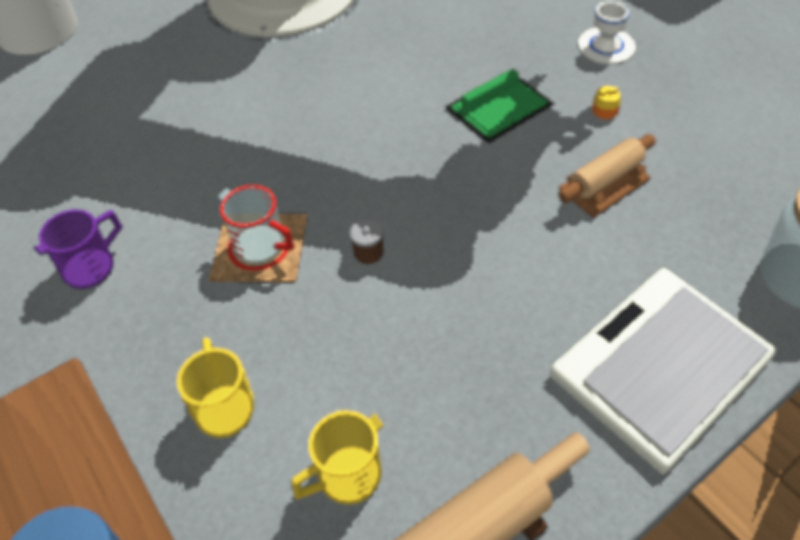

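```bash
python3 - <<'E'
from h import *
c=snap('top')
f=lambda u,v:(110+u/2.4,110+v/2.4)
for k,(u,v,z) in {'jug rim':(568,310,.077),'cup rim':(83.5,321,.065),'pinL':(192,167,.032),'pinR':(318,166,.032),'barL':(214,164,.032),'barR':(300,165,.032),'timer':(175,244,.039),'salt':(490,243,.046),'scrTop':(261,292,.008)}.items(): print(k,np.round(px2w(c,*f(u,v),z),4))
w=snap('wrist')
print('cup rim w',px2w(w,279,209,.063),'tile',px2w(w,280,191,.005))
# scraper from w14-style check
E
python3 - <<'E'
import cv2
a=cv2.imread('pics/w14.png');cv2.imwrite('pics/w14z.png',cv2.resize(a[90:300,20:340],None,fx=2.4,fy=2.4,interpolation=cv2.INTER_CUBIC))
E
```

```text
jug rim [ 0.443  -0.2894  0.077 ]
cup rim [0.429  0.2991 0.065 ]
pinL [0.6252 0.1746 0.032 ]
pinR [0.6265 0.0156 0.032 ]
barL [0.629  0.1468 0.032 ]
barR [0.6277 0.0382 0.032 ]
timer [0.5266 0.1927 0.039 ]
salt [ 0.5278 -0.1986  0.046 ]
scrTop [0.4693 0.0876 0.008 ]
cup rim w [0.42762025 0.30568447 0.063     ] tile [0.42804145 0.30560031 0.005     ]
```

View pics/w14z.png

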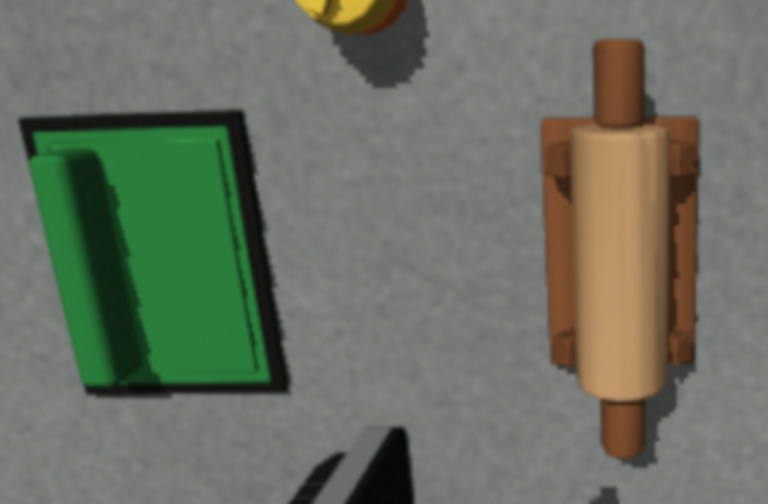

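```bash
python3 - <<'E'
from h import *
from scipy.optimize import least_squares
c=dict(snap('wrist'));c['origin']=[.5161,-.2559,.3072];c['rotation']=[-17.896,.0974,-62.1]
im=cv2.imread('pics/w6.png');cv2.imwrite('pics/w6z.png',cv2.resize(im[110:270,200:360],None,fx=3.7,fy=3.7,interpolation=cv2.INTER_CUBIC))
for u,v in [(243,214),(317,214),(279,180),(279,249)]: print(px2w(c,u,v,.077))
for u,v in [(213,167),(304,127),(341,215)]: print('mat',px2w(c,u,v,.005))
E
```

```text
[ 0.43305765 -0.26566159  0.077     ]
[ 0.45983175 -0.3161579   0.077     ]
[ 0.46978408 -0.27776502  0.077     ]
[ 0.41988401 -0.30402152  0.077     ]
mat [ 0.43677225 -0.2220287   0.005     ]
mat [ 0.51090637 -0.28168389  0.005     ]
mat [ 0.45273199 -0.35710667  0.005     ]
```

View pics/w6z.png

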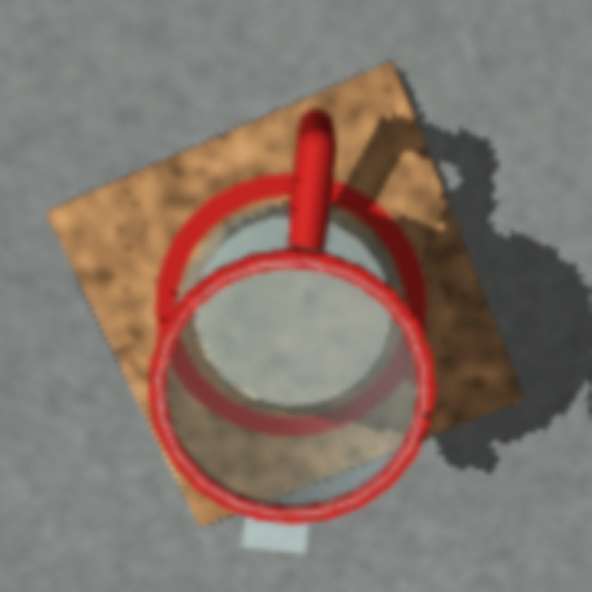

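```bash
python3 - <<'E'
from h import *
o=bot.get_obs();print(o['time'],o['opening'],np.abs(o['qd']).max());print(bot.job_done())
E
```

```text
25.05 0.08510565750305232 0.22926893708838286
the job is handed in; nothing more can be done
None
```

All four things are back on their spots, and I handed the job in at about 25 s with the gripper open and clear of everything. No verdict was reported.

I moved the jug first, then the scraper, the rolling pin and the egg cup. I picked the clear jug with the red rim and left the purple and yellow look-alikes alone. The wrist read under 10 N at each set-down where I checked it.

Last checks, measured in the camera pictures:
- **Jug:** about 2 mm from the mat centre in the wrist view, upright and inside the red ring. The top view put it about 5 mm off. I trusted the wrist view because the top view also put the egg cup about 3 mm off.
- **Scraper:** flat and inside the green outline, within about 3 mm.
- **Rolling pin:** seated in the cradle, about 3 mm or less off end to end, and lined up with it.
- **Egg cup:** about 1 mm or less from the ring centre in the wrist view, about 3 mm in the top view, and upright.
- **Timer and salt pot:** their top-view positions match the start, so neither appears to have moved.

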